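# Load the amber sample vials for the gas chromatograph run

## Robot

A 6-joint arm with a two-finger parallel gripper is mounted at the origin on the work surface. World frame = base frame: x ahead of the robot, y to its left, z up, the work surface at z = 0. Lengths are in mm, angles in degrees, forces in N, time in s.
With the tool pointing down it reaches from about 300 to 850 mm from the base axis. Payload 4.2 kg.
Tool frame: the origin (TCP) lies between the finger pads; the fingertips stand 22 mm ahead of it and the grasp point (between the pads) lies 3 mm ahead of it; z points along the fingers, y is the direction in which the jaws open and shut (so a half turn about z gives the same grasp; the last joint's range is limited). The gripper opens to 91 mm and grips with 3 to 60 N. Pads are 32 mm wide; open, the fingers measure 118 mm over their backs; the gripper's body (76 mm by 178 mm) begins 60 mm behind the grasp point.
Start: joints at [-68.812, 18.312, 89.639, -0, 72.044, -1.146], TCP at [218.506, -531.88, 235.976] pointing down, gripper open.
Joint ranges: [-177.97, 177.97], [-48.28, 115.42], [12.27, 149.76], [-77.06, 257.06], [2.81, 150.46], [-146.56, 146.56]. Speed limits (degrees/s): [147.25, 147.25, 180, 180, 180, 180].

## Interface

Orientations are given as [roll, pitch, yaw] about the fixed x, y, z axes, in that order (R = Rz(yaw) Ry(pitch) Rx(roll)).
In Python, from workcell import * gives the robot as it stands.
- The arm moves only by the shell command python3 -m jog 'ROWS' [OPENING] [FORCE]. ROWS is text: rows parted by semicolons, each of 6 numbers parted by spaces: the shift along the tool's x, y, z in units of 0.5 m (1.0 is 0.5 m), then the turn, a rotation vector about the tool's x, y, z in units of pi/2 rad (1.0 is pi/2 rad). A call has 1 to 20 rows; each row is the pose to reach, as a shift and turn from the pose measured when the call began, along the tool's axes at that moment; what a row does not reach only later rows make up. A row lasts 1/12 s, in which the tool goes at most 41.7 mm and 7.16 degrees, less where a joint would pass 70% of its speed; a pose out of reach is approached as far as the arm can. A call with a number of a shift or a turn outside -1 to 1 is refused whole. A call with a gripper value outside its range is refused whole. OPENING is the opening, from -1 (shut) to 1 (fully open), set as the call begins (- or left out, the last holds). The fingers move at their own pace and stop on an object; FORCE is the grip in N (left out, the last holds). Time passes only in rows, so rows that repeat a pose let the fingers close. It gives the time, the measured TCP pose, the force and the opening at its end, in the units of the state.
- state(): the state, without advancing time (a new reading comes with each control period).
- grab_frame(name): name is "scene" or "top" or "wrist"; returns the picture (480x640x3 uint8, red, green, blue); there is no depth.
- calibration(name): a dict with "mtx" (3x3 intrinsics, pixels), "rvec" (rotation vector, rad) and "tvec" (3), from world to camera coordinates, as OpenCV has them. Camera axes: x right, y down, z forward; pixel columns grow to the right and rows downward; lengths in mm; the calibration is good to about 2 mm. The wrist camera is an equidistant fisheye: a pixel r from the principal point sees the ray r / f radians off the axis. A picture is of the moment at which its call begins: read the wrist's pose just before it. calibration takes no time and is no camera call; for the wrist camera it gives the pose at the moment of the call.
- job_done(): hands the job in, once; it reports no verdict.
Trained networks look in the newest picture that a camera, given by its name, has taken for a name from the list of things; names that differ only in an ending like _2 or _b are one class to them, and where a whole thing is asked for, a point or a joint stands for the part that bears it (a point fixed in the world has none). Each returns a list of dicts, best first, with "confidence" (0 to 1); they miss things now and then, are a little off and sometimes report something else, mostly with a low value. They report only what shows in the picture. A call takes as long as a camera call. They do not tell look-alikes from the thing itself.
- spot_in(query, camera): "rect" ([left, top, right, bottom] in pixels, round what is visible of it).
- tip_of(query, camera): "location" ([column, row] in pixels: a listed point, or the origin of a listed thing).
The state is a dict: "time_s": time; "qpos": joint angles; "qvel": joint speeds; "effort": joint torques, N m; "ee_pos": TCP position; "ee_rot": TCP orientation; "force": force on the tool from outside, world axes, zero at the start; "torque": the same for the moment, N m; "gripper_width": finger opening in mm.
Only numpy, scipy, OpenCV 4.12 (cv2) and the standard library are available. Lean on these libraries where they do the work, as an engineer would, in place of code of your own. Each camera call takes 0.05 s, during which the arm holds its last target. There are 200 camera calls.

## Task

Pick out the four tall amber vials and stand each one upright in the cup of its own cap's colour, working from the cleanest sample to the dirtiest: green first, then yellow, then blue, then red, letting go of each before taking the next. Set the glass vials down rather than dropping them or knocking them over, and leave the two squat clear jars where they stand.

Things in the scene. Friction and masses are not known exactly. Their poses are not given: they have to be found in the camera images.
- vial_green_mid (a point): Centre (half-way up) of the tall amber glass vial with the green screw cap: an upright cylinder 28 mm in diameter with a white label band, 95 mm tall in all (glass to 74 mm, then a neck and a 25 mm wide green cap), about 65 g, loose, standing on the bench; this point is 47.5 mm above its foot, z along its axis upward.
- vial_yellow_mid (a point): Centre (half-way up) of the tall amber glass vial with the yellow screw cap: an upright cylinder 28 mm in diameter with a white label band, 95 mm tall in all (glass to 74 mm, then a neck and a 25 mm wide yellow cap), about 65 g, loose, standing on the bench; this point is 47.5 mm above its foot, z along its axis upward.
- vial_blue_mid (a point): Centre (half-way up) of the tall amber glass vial with the blue screw cap: an upright cylinder 28 mm in diameter with a white label band, 95 mm tall in all (glass to 74 mm, then a neck and a 25 mm wide blue cap), about 65 g, loose, standing on the bench; this point is 47.5 mm above its foot, z along its axis upward.
- vial_red_mid (a point): Centre (half-way up) of the tall amber glass vial with the red screw cap: an upright cylinder 28 mm in diameter with a white label band, 95 mm tall in all (glass to 74 mm, then a neck and a 25 mm wide red cap), about 65 g, loose, standing on the bench; this point is 47.5 mm above its foot, z along its axis upward.
- cup_green: The green cup, fixed to the bench: a low open square plastic holder 66 x 66 mm outside, 56 x 56 mm inside, floor 5 mm thick, walls 20 mm high over the bench. Origin at the centre of its underside at bench height; x and y along its sides, z up. A vial standing in it has its centre 52.5 mm above the bench.
- cup_yellow: The yellow cup, fixed to the bench: a low open square plastic holder 66 x 66 mm outside, 56 x 56 mm inside, floor 5 mm thick, walls 20 mm high over the bench. Origin at the centre of its underside at bench height; x and y along its sides, z up. A vial standing in it has its centre 52.5 mm above the bench.
- cup_blue: The blue cup, fixed to the bench: a low open square plastic holder 66 x 66 mm outside, 56 x 56 mm inside, floor 5 mm thick, walls 20 mm high over the bench. Origin at the centre of its underside at bench height; x and y along its sides, z up. A vial standing in it has its centre 52.5 mm above the bench.
- cup_red: The red cup, fixed to the bench: a low open square plastic holder 66 x 66 mm outside, 56 x 56 mm inside, floor 5 mm thick, walls 20 mm high over the bench. Origin at the centre of its underside at bench height; x and y along its sides, z up. A vial standing in it has its centre 52.5 mm above the bench.
- jar_blue_mid (a point): Centre (half-way up) of the squat clear glass jar with the blue lid, holding white solid: 44 mm in diameter, 47 mm tall, about 80 g, loose, standing on the bench among the vials; this point is 23.5 mm above its foot. Not part of the job: to be left alone.
- jar_red_mid (a point): Centre (half-way up) of the squat clear glass jar with the red lid, holding white solid: 44 mm in diameter, 47 mm tall, about 80 g, loose, standing on the bench among the vials; this point is 23.5 mm above its foot. Not part of the job: to be left alone.
There are look-alikes about, which are no part of the job. What is shaped like the part that bears vial_blue_mid but turquoise is not meant.

How it is judged (in metres and radians):
On the way, in this order (a step that is already met when the one before it is completed fails the run):
1. first: the green-capped vial stands upright in the green cup, released (horizontal distance between vial_green_mid and cup_green below 0.021 m and z of vial_green_mid in the frame of cup_green between 0.046 and 0.058 m and angle between vial_green_mid's own z axis and vertical below 0.12 rad and contact force between vial_green and the fingers below 0.1 N and linear speed of vial_green below 0.03 m/s), for 0.2 s.
2. second: the yellow-capped vial stands upright in the yellow cup, released (horizontal distance between vial_yellow_mid and cup_yellow below 0.021 m and z of vial_yellow_mid in the frame of cup_yellow between 0.046 and 0.058 m and angle between vial_yellow_mid's own z axis and vertical below 0.12 rad and contact force between vial_yellow and the fingers below 0.1 N and linear speed of vial_yellow below 0.03 m/s), for 0.2 s.
3. third: the blue-capped vial stands upright in the blue cup, released (horizontal distance between vial_blue_mid and cup_blue below 0.021 m and z of vial_blue_mid in the frame of cup_blue between 0.046 and 0.058 m and angle between vial_blue_mid's own z axis and vertical below 0.12 rad and contact force between vial_blue and the fingers below 0.1 N and linear speed of vial_blue below 0.03 m/s), for 0.2 s.
4. fourth: the red-capped vial stands upright in the red cup, released (horizontal distance between vial_red_mid and cup_red below 0.021 m and z of vial_red_mid in the frame of cup_red between 0.046 and 0.058 m and angle between vial_red_mid's own z axis and vertical below 0.12 rad and contact force between vial_red and the fingers below 0.1 N and linear speed of vial_red below 0.03 m/s), for 0.2 s.
At the end, for the whole second after the job is handed in: Each amber vial stands released and at rest on the floor of the cup of its cap's colour (within 21 mm of its centre, that is anywhere inside, within 6 mm of its standing height, tilt under 0.12 rad); both jars upright (under 0.3 rad) and within 20 mm of where they started (all of step 1 and all of step 2 and all of step 3 and all of step 4 and not (distance of jar_blue_mid from where it was at the start of the episode above 0.02 m) and not (angle between jar_blue_mid's own z axis and vertical above 0.3 rad) and not (distance of jar_red_mid from where it was at the start of the episode above 0.02 m) and not (angle between jar_red_mid's own z axis and vertical above 0.3 rad)); the robot touches nothing.
It fails at once if a squat jar is moved more than 20 mm or tipped (distance of any of jar_blue_mid, jar_red_mid from where it was at the start of the episode above 0.02 m or angle between any of jar_blue_mid, jar_red_mid's own z axis and vertical above 0.3 rad).
It fails at once if a vial is dropped from more than about 25 mm (it moves faster than 0.7 m/s while not held) ((linear speed of vial_green above 0.7 m/s and contact force between vial_green and the fingers below 0.05 N) or (linear speed of vial_yellow above 0.7 m/s and contact force between vial_yellow and the fingers below 0.05 N) or (linear speed of vial_blue above 0.7 m/s and contact force between vial_blue and the fingers below 0.05 N) or (linear speed of vial_red above 0.7 m/s and contact force between vial_red and the fingers below 0.05 N)).
It fails at once if a vial is knocked over or tipped more than 60 degrees (angle between any of vial_green_mid, vial_yellow_mid, vial_blue_mid, vial_red_mid's own z axis and vertical above 1.05 rad).
It also fails if it takes over 112 s, if anything falls off the work surface, if the arm or the gripper's body presses on something with over 40 N, if the wrist force passes 120 N, or if a joint passes its speed limit or range.

## Working session

There is one attempt and no reset: what is moved stays moved. The work goes in short steps, Python scripts to look and compute and a shell command to move; the robot and the scene stay as the last step left them, time stands still between calls to the robot, and variables do not carry over. Pictures are saved under pics/ and viewed, about 12 in all and at most 16, crops included, and the job is handed in when it is done.

```bash
mkdir -p pics; python3 - <<'E'
from workcell import *
import cv2
for n in("scene","top"):
    f=grab_frame(n); cv2.imwrite(f"pics/{n}0.png",f[:,:,::-1])
    for q in ["vial_green_mid","vial_yellow_mid","vial_blue_mid","vial_red_mid","cup_green","cup_yellow","cup_blue","cup_red","jar_blue_mid","jar_red_mid"]:
        print(n,q,[(round(d["confidence"],2),[round(float(v)) for v in d["location"]]) for d in tip_of(q,n)][:4])
s=state();print(s["time_s"],s["ee_pos"],s["ee_rot"],s["gripper_width"])
E
```

```text
scene vial_green_mid [(0.89, [355, 183])]
scene vial_yellow_mid [(0.61, [303, 226])]
scene vial_blue_mid [(0.84, [444, 180]), (0.74, [397, 150]), (0.66, [481, 194])]
scene vial_red_mid [(0.57, [342, 277])]
scene cup_green [(0.75, [176, 320])]
scene cup_yellow [(0.88, [171, 390]), (0.75, [413, 242])]
scene cup_blue [(0.67, [248, 275])]
scene cup_red [(0.97, [287, 322])]
scene jar_blue_mid [(0.73, [173, 317])]
scene jar_red_mid [(0.64, [341, 279]), (0.59, [400, 151])]
top vial_green_mid [(0.56, [246, 261])]
top vial_yellow_mid [(0.6, [318, 260])]
top vial_blue_mid [(0.75, [176, 203]), (0.67, [168, 182])]
top vial_red_mid [(0.7, [332, 193])]
top cup_green [(0.91, [450, 267]), (0.26, [329, 195])]
top cup_yellow [(0.89, [481, 217])]
top cup_blue [(0.85, [382, 256])]
top cup_red [(0.95, [381, 198])]
top jar_blue_mid [(0.83, [252, 188])]
top jar_red_mid [(0.64, [173, 276])]
1.1 [ 218.50078431 -531.90157667  235.99168511] [ 1.79992135e+02 -9.14727094e-04  2.23316300e+01] 91.12926450808945
```

View pics/scene0.png

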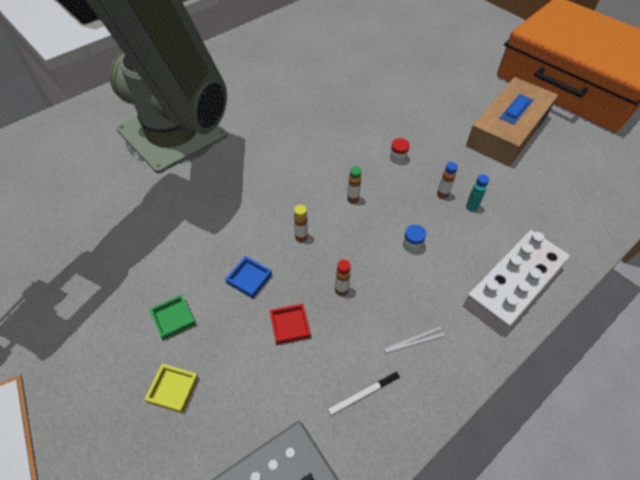

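View pics/top0.png

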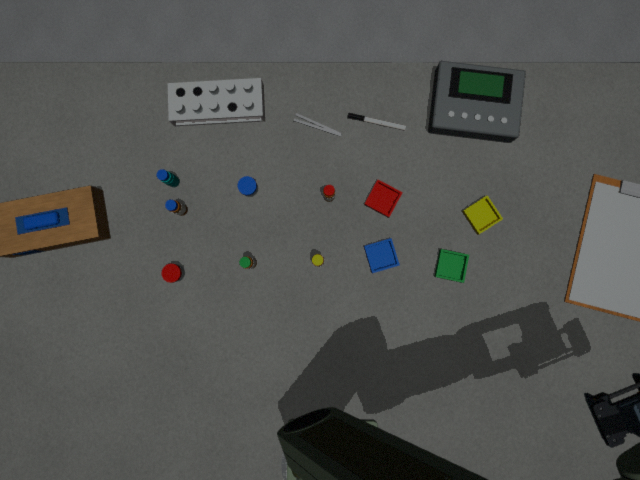

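Scene view: green vial at (355,183), yellow at (301,224) and red at (343,277). There are two blue-capped candidates: (447,180) has amber glass and a white label, so it fits; (478,194) is turquoise, the look-alike. In the top view these are (175,206) and (168,178). The jars are at scene (400,151) for red and (415,238) for blue. The cups are at scene G(173,317), Y(171,390), B(248,275) and R(290,323).

Next I triangulate and make one confirmation crop.

```bash
cat > h.py <<'E'
from workcell import *
import cv2, numpy as np
def ray(n,p,c=None):
    c=c or calibration(n); K=np.array(c["mtx"],float); R=cv2.Rodrigues(np.array(c["rvec"],float))[0]; t=np.array(c["tvec"],float).ravel()
    if n=="wrist":
        u=(p[0]-K[0,2])/K[0,0]; v=(p[1]-K[1,2])/K[1,1]; r=np.hypot(u,v)+1e-12
        d=np.array([u/r*np.sin(r),v/r*np.sin(r),np.cos(r)])
    else: d=np.linalg.inv(K)@[p[0],p[1],1.]; d/=np.linalg.norm(d)
    return -R.T@t, R.T@d
def tri(rays):
    A=np.zeros((3,3)); b=np.zeros(3)
    for o,d in rays: P=np.eye(3)-np.outer(d,d); A+=P; b+=P@o
    x=np.linalg.solve(A,b); return x,[np.linalg.norm((np.eye(3)-np.outer(d,d))@(x-o)) for o,d in rays]
def atz(r,z): o,d=r; return o+d*(z-o[2])/d[2]
E
python3 - <<'E'
from h import *
T={"vg":((355,183),(246,261)),"vy":((302,225),(318,260)),"vb":((444,180),(176,203)),"vr":((342,277),(331,193)),
"cg":((174,318),(450,266)),"cy":((171,390),(482,216)),"cb":((248,275),(382,256)),"cr":((289,323),(382,198)),"jb":((415,238),(248,187)),"jr":((400,151),(173,274)),"turq":((478,194),(169,180))}
for k,(a,b) in T.items():
    x,e=tri([ray("scene",a),ray("top",b)]); print(k,x.round(),np.round(e,1), np.hypot(x[0],x[1]).round())
a=cv2.imread("pics/scene0.png")[140:240,380:520]; b=cv2.imread("pics/top0.png")[150:250,110:250]
cv2.imwrite("pics/crop1.png",cv2.resize(np.hstack([a,b]),None,fx=2.8,fy=2.8,interpolation=cv2.INTER_CUBIC))
s=state(); c=calibration("wrist"); R=cv2.Rodrigues(np.array(c["rvec"]))[0]; print("wristcam",ray("wrist",(c["mtx"][0][2],c["mtx"][1][2]),c),c["mtx"])
E
```

```text
vg [462. 198.  54.] [1.2 1.2] 503.0
vy [468.  37.  43.] [1.6 1.6] 470.0
vb [589. 356.  57.] [6.9 6.9] 688.0
vr [621.   9.  54.] [1.5 1.5] 621.0
cg [ 457. -272.    2.] [0.4 0.4] 532.0
cy [ 575. -349.    2.] [0.4 0.4] 673.0
cb [ 479. -112.   15.] [0.5 0.5] 492.0
cr [ 614. -114.   11.] [1.6 1.6] 625.0
jb [638. 203.  25.] [1.4 1.4] 669.0
jr [433. 376.  18.] [1.8 1.8] 573.0
turq [652. 386.  41.] [3.1 3.1] 758.0
wristcam (array([ 285.3811066 , -504.13033979,  385.46282131]), array([-0.2400203 , -0.09844332, -0.96576351])) [[371.64829954   0.         314.12544843]
 [  0.         371.64829954 243.07736543]
 [  0.           0.           1.        ]]
```

View pics/crop1.png

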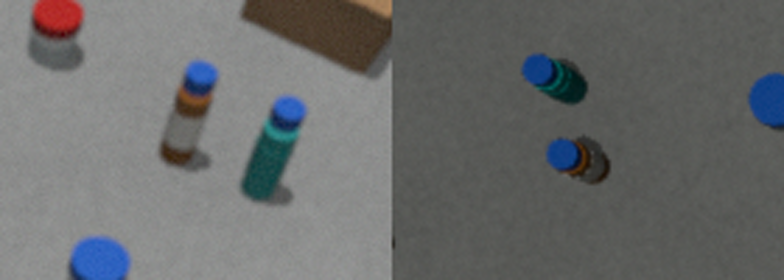

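The crop confirms it: the amber vial with the white label, at crop (187,115) left and (578,158) right, is vial_blue. The turquoise one is excluded. The measured heights fit the stated ones. I'll keep the current yaw, because it puts the jaws perpendicular to the line from the blue vial to the turquoise one. Next I go above the green vial.

```bash
cat >> h.py <<'E'
from scipy.spatial.transform import Rotation as Ro
def row(*goals):
    s=state(); R=Ro.from_euler("xyz",s["ee_rot"],degrees=True)
    for g in goals:
        d=R.inv().apply(np.array(g,float)-s["ee_pos"])/500; print("row to",np.round(g),d.round(3))
    w=(R.inv()*Ro.from_euler("xyz",[180,0,22.33],degrees=True)).as_rotvec()/(np.pi/2); print("turn",w.round(3),"t",s["time_s"],"pos",np.round(s["ee_pos"],1),"F",np.round(s["force"],1),"w",round(s["gripper_width"],1))
E
python3 -c "
from h import *
row((462,198,236),(462,198,200))"
```

```text
row to [462 198 236] [ 1.005 -1.165 -0.   ]
row to [462 198 200] [ 1.005 -1.165  0.072]
turn [ 0. -0.  0.] t 1.1 pos [ 218.5 -531.9  236. ] F [-0.8  0.1  0.6] w 91.1
```

```bash
python3 -m jog '0.1 -0.116 0 0 0 0;0.2 -0.232 0 0 0 0;0.3 -0.35 0 0 0 0;0.4 -0.464 0 0 0 0;0.5 -0.58 0 0 0 0;0.6 -0.696 0 0 0 0;0.7 -0.81 0 0 0 0;0.7 -0.81 0 0 0 0;0.7 -0.81 0 0 0 0;0.7 -0.81 0 0 0 0;0.7 -0.81 0 0 0 0;0.7 -0.81 0 0 0 0;0.7 -0.81 0 0 0 0;0.7 -0.81 0 0 0 0;0.7 -0.81 0 0 0 0' 
python3 -c "
from h import *
row((462,198,236),(462,198,200))"
```

```text
time_s: 2.35
ee_pos: [388.6, -22.9, 236.0]
ee_rot: [180.0, 0.0, 22.6]
force: [0.2, -0.4, 0.8]
gripper_width: 91.4
row to [462 198 236] [ 0.305 -0.351 -0.   ]
row to [462 198 200] [ 0.305 -0.351  0.072]
turn [0.    0.    0.003] t 2.35 pos [388.6 -22.9 236. ] F [ 0.2 -0.4  0.8] w 91.4
```

```bash
python3 -m jog '0.305 -0.351 0.072 0 0 0;0.305 -0.351 0.072 0 0 0;0.305 -0.351 0.072 0 0 0;0.305 -0.351 0.072 0 0 0;0.305 -0.351 0.072 0 0 0;0.305 -0.351 0.072 0 0 0;0.305 -0.351 0.072 0 0 0;0.305 -0.351 0.072 0 0 0;0.305 -0.351 0.072 0 0 0' 
cat >> h.py <<'E'
def look(name,*qs):
    c=calibration("wrist"); f=grab_frame("wrist"); cv2.imwrite(f"pics/{name}.png",f[:,:,::-1])
    for q,z in qs:
        for d in tip_of(q,"wrist")[:2]: print(q,round(d["confidence"],2),np.round(d["location"]),"mid->",atz(ray("wrist",d["location"],c),z).round(1))
    return f,c
E
python3 -c "
from h import *
row()
look('w1',('vial_green_mid',47.5),('vial_yellow_mid',47.5))"
```

```text
time_s: 3.1
ee_pos: [461.8, 195.9, 199.8]
ee_rot: [179.9, 0.1, 22.5]
force: [-0.2, 0.0, 0.4]
gripper_width: 91.3
turn [0.001 0.001 0.002] t 3.1 pos [461.8 195.9 199.8] F [-0.2  0.   0.4] w 91.3
vial_green_mid 0.9 [316. 236.] mid-> [459.7 193.7  47.5]
vial_yellow_mid 0.95 [470. 294.] mid-> [463.8  38.3  47.5]
```

View pics/w1.png

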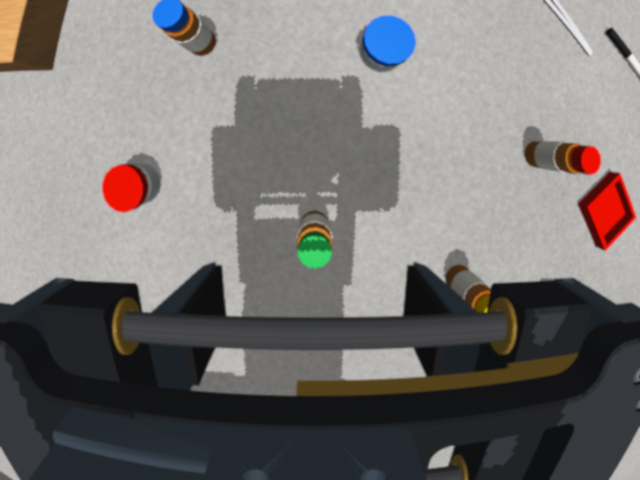

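Wrist view: the green vial stands between the open fingers at (314,240). Yellow is at (468,285), blue at (185,27), red at (565,157), and the jars are clear of the jaws. The wrist estimate (460,194) agrees with the triangulated (462,198), so I'll descend.

```bash
python3 -c "
from h import *
c=calibration('wrist'); print('cap',atz(ray('wrist',(314,249),c),95))
row((460,194.5,58))"
```

```text
cap [461.30775253 196.15499713  95.        ]
row to [460. 194.  58.] [-0.005  0.001  0.285]
turn [ 0.    -0.     0.002] t 3.25 pos [461.8 196.  200.3] F [ 0.1 -0.  -0.1] w 91.0
```

```bash
python3 -m jog '-0.002 0.001 0.07 0 0 0;-0.002 0.001 0.14 0 0 0;-0.002 0.001 0.2 0 0 0;-0.002 0.001 0.24 0 0 0;-0.002 0.001 0.265 0 0 0;-0.002 0.001 0.28 0 0 0;-0.002 0.001 0.284 0 0 0;-0.002 0.001 0.284 0 0 0;-0.002 0.001 0.284 0 0 0' && python3 -m jog '0 0 0 0 0 0;0 0 0 0 0 0;0 0 0 0 0 0;0 0 0 0 0 0;0 0 0 0 0 0;0 0 0 0 0 0;0 0 0 0 0 0;0 0 0 0 0 0;0 0 0 0 0 0;0 0 0 0 0 0;0 0 0 0 0 0;0 0 0 0 0 0' -1 15
```

```text
time_s: 4.0
ee_pos: [461.9, 195.0, 59.3]
ee_rot: [180.0, -0.1, 22.4]
force: [0.2, -0.6, -0.0]
gripper_width: 91.2
time_s: 5.0
ee_pos: [461.9, 195.0, 59.3]
ee_rot: [180.0, -0.1, 22.4]
force: [-0.3, -0.1, -0.7]
gripper_width: 27.7
```

```bash
python3 -m jog '0 0 -0.03 0 0 0;0 0 -0.08 0 0 0;0 0 -0.15 0 0 0;0 0 -0.22 0 0 0;0 0 -0.26 0 0 0;0 0 -0.27 0 0 0;0 0 -0.27 0 0 0;0 0 -0.27 0 0 0' && python3 -c "
from h import *
row((457,-272,194))"
```

```text
time_s: 5.67
ee_pos: [460.8, 194.7, 193.1]
ee_rot: [180.0, -0.0, 22.4]
force: [-0.6, 0.0, -1.0]
gripper_width: 27.7
row to [ 457 -272  194] [-0.363  0.86  -0.001]
turn [ 0.001 -0.     0.001] t 5.6667 pos [460.8 194.7 193.1] F [-0.6  0.  -1. ] w 27.7
```

```bash
python3 -m jog '-0.01 0.03 0 0 0 0;-0.035 0.08 0 0 0 0;-0.06 0.14 0 0 0 0;-0.09 0.21 0 0 0 0;-0.12 0.28 0 0 0 0;-0.15 0.35 0 0 0 0;-0.18 0.42 0 0 0 0;-0.21 0.49 0 0 0 0;-0.24 0.56 0 0 0 0;-0.27 0.63 0 0 0 0;-0.3 0.7 0 0 0 0;-0.325 0.77 0 0 0 0;-0.345 0.82 0 0 0 0;-0.357 0.85 0 0 0 0;-0.363 0.86 0 0 0 0;-0.363 0.86 0 0 0 0;-0.363 0.86 0 0 0 0' && python3 -c "
from h import *
look('w2',('cup_green',0),('cup_yellow',0),('cup_blue',0),('cup_red',0),('vial_green_mid',180))
row((457,-272,64.5))"
```

```text
time_s: 7.08
ee_pos: [456.4, -271.0, 192.0]
ee_rot: [-179.9, 0.1, 22.4]
force: [0.0, 0.5, -1.2]
gripper_width: 28.1
cup_green 0.61 [318. 223.] mid-> [ 457.4 -273.4    0. ]
cup_yellow 0.65 [439. 138.] mid-> [ 576.7 -347.2    0. ]
cup_blue 0.85 [168. 140.] mid-> [ 479.5 -110.2    0. ]
cup_red 0.62 [226.  10.] mid-> [ 616.1 -115.3    0. ]
vial_green_mid 0.92 [313. 306.] mid-> [ 454.3 -270.7  180. ]
vial_green_mid 0.56 [438. 138.] mid-> [ 548.7 -292.2  180. ]
row to [ 457. -272.   64.] [-0.001  0.001  0.258]
turn [ 0.001 -0.     0.002] t 7.3833 pos [ 457.3 -271.1  193.6] F [ 0.1  0.3 -1. ] w 27.6
```

View pics/w2.png

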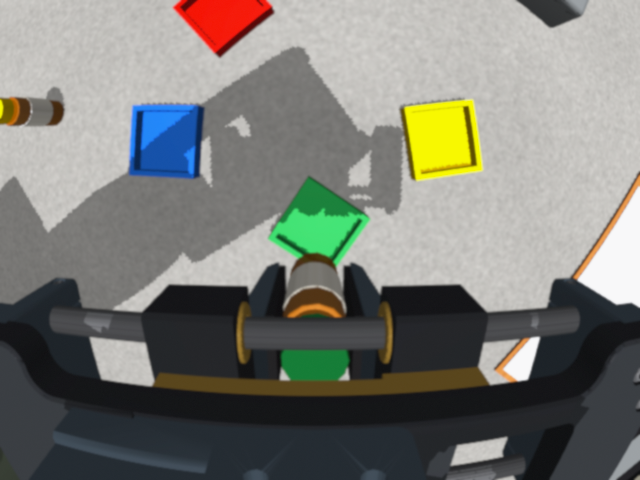

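Wrist view: the held vial is upright at (313,306) over the green cup (318,223). The cups (439,138) Y, (168,140) B and (226,10) R agree with the triangulation to about 2 mm. I'll lower slowly and release.

```bash
python3 -m jog '0 0.001 0.05 0 0 0;0 0.001 0.11 0 0 0;0 0.001 0.165 0 0 0;0 0.001 0.205 0 0 0;0 0.001 0.23 0 0 0;0 0.001 0.24 0 0 0;0 0.001 0.246 0 0 0;0 0.001 0.25 0 0 0;0 0.001 0.253 0 0 0;0 0.001 0.256 0 0 0;0 0.001 0.258 0 0 0;0 0.001 0.258 0 0 0;0 0.001 0.258 0 0 0'
```

```text
time_s: 8.47
ee_pos: [457.7, -271.8, 64.9]
ee_rot: [179.9, -0.0, 22.5]
force: [-0.4, -0.2, -0.7]
gripper_width: 27.6
```

```bash
python3 -m jog '0 0 0.002 0 0 0;0 0 0.002 0 0 0;0 0 0.002 0 0 0' && python3 -m jog '0 0 0 0 0 0;0 0 0 0 0 0;0 0 0 0 0 0;0 0 0 0 0 0;0 0 0 0 0 0;0 0 0 0 0 0;0 0 0 0 0 0;0 0 0 0 0 0' 1 && python3 -m jog '0 0 -0.03 0 0 0;0 0 -0.09 0 0 0;0 0 -0.16 0 0 0;0 0 -0.22 0 0 0;0 0 -0.26 0 0 0;0 0 -0.28 0 0 0;0 0 -0.28 0 0 0;0 0 -0.28 0 0 0' && python3 -c "
from h import *
look('w3',('vial_green_mid',52.5),('cup_green',0))
row((466,38,205))"
```

```text
time_s: 8.72
ee_pos: [457.9, -271.9, 64.2]
ee_rot: [179.9, -0.1, 22.5]
force: [-0.4, -0.4, 2.2]
gripper_width: 27.3
time_s: 9.38
ee_pos: [457.9, -271.9, 64.2]
ee_rot: [179.9, -0.1, 22.5]
force: [-0.8, 0.1, 0.5]
gripper_width: 78.4
time_s: 10.05
ee_pos: [457.3, -271.5, 203.6]
ee_rot: [179.9, -0.0, 22.5]
force: [-0.5, -0.4, -0.2]
gripper_width: 91.2
vial_green_mid 0.95 [315. 235.] mid-> [ 456.6 -272.8   52.5]
vial_green_mid 0.21 [171. 144.] mid-> [ 483.6 -130.3   52.5]
cup_green 0.9 [315. 222.] mid-> [ 456.9 -272.8    0. ]
row to [466  38 205] [ 0.254 -0.564 -0.005]
turn [-0.001  0.001  0.002] t 10.2 pos [ 456.8 -271.2  202.3] F [ 0.  -0.2  0.2] w 91.3
```

View pics/w3.png

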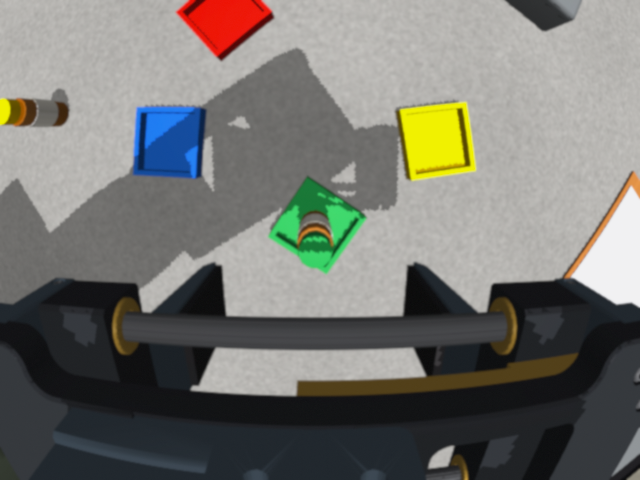

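The green vial stands upright, centred in the green cup at (316,235). Next is yellow.

```bash
python3 -m jog '0.012 -0.03 0 0 0 0;0.04 -0.09 0 0 0 0;0.07 -0.16 0 0 0 0;0.1 -0.23 0 0 0 0;0.135 -0.3 0 0 0 0;0.165 -0.37 0 0 0 0;0.195 -0.44 0 0 0 0;0.225 -0.5 0 0 0 0;0.245 -0.545 0 0 0 0;0.254 -0.564 0 0 0 0;0.254 -0.564 0 0 0 0;0.254 -0.564 0 0 0 0;0.254 -0.564 0 0 0 0' && python3 -c "
from h import *
look('w4',('vial_yellow_mid',47.5),('vial_red_mid',47.5))
row((466,38,59))"
```

```text
time_s: 11.28
ee_pos: [466.0, 36.8, 202.0]
ee_rot: [-179.9, 0.2, 22.5]
force: [0.4, 0.2, 0.5]
gripper_width: 91.2
vial_yellow_mid 0.89 [316. 231.] mid-> [466.8  36.2  47.5]
vial_red_mid 0.67 [415.  76.] mid-> [620.3  10.8  47.5]
row to [466  38  59] [ 0.001 -0.002  0.287]
turn [-0.001  0.001  0.001] t 11.4333 pos [466.1  36.7 202.3] F [ 0.1 -0.5 -0.6] w 91.2
```

```bash
python3 -m jog '0 0 0.07 0 0 0;0 0 0.14 0 0 0;0 0 0.2 0 0 0;0 0 0.24 0 0 0;0 0 0.268 0 0 0;0 0 0.282 0 0 0;0 0 0.287 0 0 0;0 0 0.287 0 0 0;0 0 0.287 0 0 0' && python3 -m jog '0 0 0 0 0 0;0 0 0 0 0 0;0 0 0 0 0 0;0 0 0 0 0 0;0 0 0 0 0 0;0 0 0 0 0 0;0 0 0 0 0 0;0 0 0 0 0 0;0 0 0 0 0 0;0 0 0 0 0 0;0 0 0 0 0 0;0 0 0 0 0 0' -1 15 && python3 -m jog '0 0 -0.03 0 0 0;0 0 -0.08 0 0 0;0 0 -0.15 0 0 0;0 0 -0.22 0 0 0;0 0 -0.26 0 0 0;0 0 -0.27 0 0 0;0 0 -0.27 0 0 0;0 0 -0.27 0 0 0' && python3 -c "
from h import *
row((576,-348,194))"
```

```text
time_s: 12.18
ee_pos: [466.6, 36.5, 59.6]
ee_rot: [-180.0, 0.0, 22.4]
force: [-0.3, -0.4, 0.3]
gripper_width: 91.0
time_s: 13.18
ee_pos: [466.6, 36.5, 59.6]
ee_rot: [-180.0, 0.0, 22.4]
force: [-0.4, -0.2, 0.6]
gripper_width: 27.7
time_s: 13.85
ee_pos: [465.8, 36.4, 193.5]
ee_rot: [-179.9, 0.1, 22.4]
force: [-0.5, -0.3, -1.2]
gripper_width: 27.8
row to [ 576 -348  194] [-0.089  0.795 -0.002]
turn [-0.001  0.001  0.001] t 13.85 pos [465.8  36.4 193.5] F [-0.5 -0.3 -1.2] w 27.8
```

```bash
python3 -m jog '-0.003 0.03 0 0 0 0;-0.01 0.09 0 0 0 0;-0.018 0.16 0 0 0 0;-0.026 0.23 0 0 0 0;-0.034 0.3 0 0 0 0;-0.041 0.37 0 0 0 0;-0.049 0.44 0 0 0 0;-0.057 0.51 0 0 0 0;-0.065 0.58 0 0 0 0;-0.073 0.65 0 0 0 0;-0.08 0.72 0 0 0 0;-0.086 0.77 0 0 0 0;-0.089 0.79 0 0 0 0;-0.089 0.795 0 0 0 0;-0.089 0.795 0 0 0 0;-0.089 0.795 0 0 0 0' && python3 -c "
from h import *
look('w5',('cup_yellow',0),('vial_yellow_mid',180))
row((576,-348,64.2))"
```

```text
time_s: 15.18
ee_pos: [575.4, -346.5, 192.0]
ee_rot: [-179.8, 0.2, 22.4]
force: [-0.2, 0.6, -0.9]
gripper_width: 27.9
cup_yellow 0.86 [316. 224.] mid-> [ 574.4 -347.9    0. ]
vial_yellow_mid 0.73 [312. 302.] mid-> [ 575.  -345.3  180. ]
row to [ 576. -348.   64.] [-0.     0.003  0.258]
turn [-0.001  0.001  0.001] t 15.3333 pos [ 575.8 -346.6  193.3] F [ 0.4 -0.4 -0.7] w 27.7
```

```bash
python3 -m jog '0 0.002 0.05 0 0 0;0 0.002 0.11 0 0 0;0 0.002 0.165 0 0 0;0 0.002 0.205 0 0 0;0 0.002 0.23 0 0 0;0 0.002 0.24 0 0 0;0 0.002 0.246 0 0 0;0 0.002 0.25 0 0 0;0 0.002 0.253 0 0 0;0 0.002 0.256 0 0 0;0 0.002 0.258 0 0 0;0 0.002 0.259 0 0 0;0 0.002 0.259 0 0 0;0 0.002 0.259 0 0 0' && python3 -m jog '0 0 0 0 0 0;0 0 0 0 0 0;0 0 0 0 0 0;0 0 0 0 0 0;0 0 0 0 0 0;0 0 0 0 0 0;0 0 0 0 0 0;0 0 0 0 0 0' 1 && python3 -m jog '0 0 -0.03 0 0 0;0 0 -0.09 0 0 0;0 0 -0.16 0 0 0;0 0 -0.22 0 0 0;0 0 -0.26 0 0 0;0 0 -0.28 0 0 0;0 0 -0.28 0 0 0;0 0 -0.28 0 0 0' && python3 -c "
from h import *
look('w6',('vial_yellow_mid',52.5),('cup_yellow',0),('vial_green_mid',52.5))
c=[tri([ray('scene',a),ray('top',b)]) for a,b in [((451,169),(172,206))]];print('blue cap',c)
row((587,351,204))"
```

```text
time_s: 16.5
ee_pos: [576.1, -347.7, 64.6]
ee_rot: [-180.0, 0.1, 22.5]
force: [0.5, 0.9, 3.6]
gripper_width: 28.1
time_s: 17.17
ee_pos: [576.2, -347.6, 64.6]
ee_rot: [-180.0, 0.1, 22.5]
force: [-0.7, -0.4, -0.4]
gripper_width: 78.6
time_s: 17.83
ee_pos: [576.0, -347.5, 203.8]
ee_rot: [-179.9, 0.1, 22.5]
force: [-0.3, -0.9, -1.0]
gripper_width: 91.3
vial_yellow_mid 0.88 [311. 235.] mid-> [ 573.6 -345.1   52.5]
cup_yellow 0.66 [314. 218.] mid-> [ 577.5 -345.7    0. ]
blue cap [(array([584.6530172 , 363.88815832,  81.10399021]), [np.float64(0.9977245634922913), np.float64(0.9977245634922242)])]
row to [587 351 204] [ 0.554 -1.282 -0.   ]
turn [-0.003  0.002  0.001] t 18.0333 pos [ 575.7 -347.2  202.4] F [ 0.2  0.5 -0.2] w 91.6
```

View pics/w6.png

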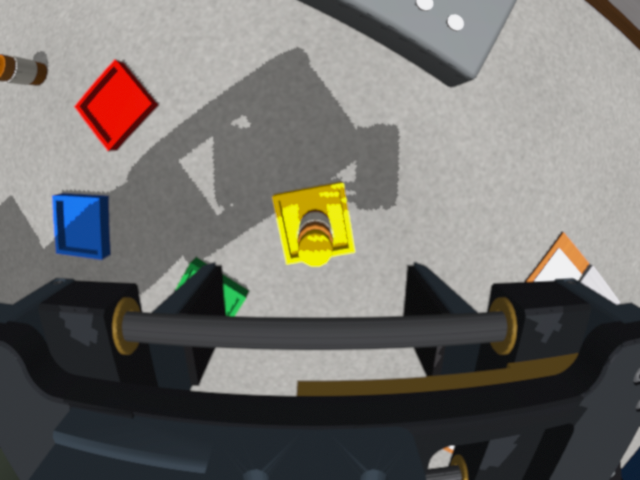

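The yellow vial stands in the yellow cup at (315,235). Now the blue vial.

```bash
python3 -m jog '0.012 -0.03 0 0 0 0;0.04 -0.09 0 0 0 0;0.07 -0.16 0 0 0 0;0.1 -0.23 0 0 0 0;0.13 -0.3 0 0 0 0;0.16 -0.37 0 0 0 0;0.19 -0.44 0 0 0 0;0.22 -0.51 0 0 0 0;0.25 -0.58 0 0 0 0;0.28 -0.65 0 0 0 0;0.31 -0.72 0 0 0 0;0.34 -0.79 0 0 0 0;0.37 -0.86 0 0 0 0;0.4 -0.93 0 0 0 0;0.4 -0.93 0 0 0 0;0.4 -0.93 0 0 0 0' && python3 -c "
from h import *
look('w7',('vial_blue_mid',47.5),('vial_red_mid',47.5))
row((588,353,204))"
```

```text
time_s: 19.37
ee_pos: [582.2, 160.7, 202.1]
ee_rot: [-179.8, 0.3, 22.7]
force: [-0.4, -0.0, -0.3]
gripper_width: 90.9
vial_blue_mid 0.92 [114. 145.] mid-> [587.3 358.2  47.5]
vial_blue_mid 0.59 [112.  69.] mid-> [651.8 386.5  47.5]
vial_red_mid 0.83 [482. 257.] mid-> [619.2  10.5  47.5]
row to [588 353 204] [ 0.159 -0.357 -0.002]
turn [-0.002  0.003  0.001] t 19.5167 pos [582.6 157.8 202.8] F [ 0.3 -0.1 -0.5] w 91.1
```

```bash
python3 -m jog '0.02 -0.05 0 0 0 0;0.05 -0.12 0 0 0 0;0.08 -0.19 0 0 0 0;0.115 -0.26 0 0 0 0;0.145 -0.33 0 0 0 0;0.162 -0.366 0 0 0 0;0.162 -0.366 0 0 0 0;0.162 -0.366 0 0 0 0;0.162 -0.366 0 0 0 0' && python3 -c "
from h import *
look('w8',('vial_blue_mid',47.5))
row((587,358,59))"
```

```text
time_s: 20.27
ee_pos: [588.2, 355.8, 202.8]
ee_rot: [-179.8, 0.4, 22.3]
force: [-0.6, -0.0, -0.1]
gripper_width: 90.9
vial_blue_mid 0.81 [311. 232.] mid-> [585.9 358.9  47.5]
vial_blue_mid 0.64 [313. 146.] mid-> [653.  384.3  47.5]
row to [587 358  59] [ 0.001 -0.004  0.288]
turn [-0.002  0.004 -0.001] t 20.3667 pos [588.2 355.7 203.2] F [-0.7 -0.5 -0.7] w 91.6
```

View pics/w8.png

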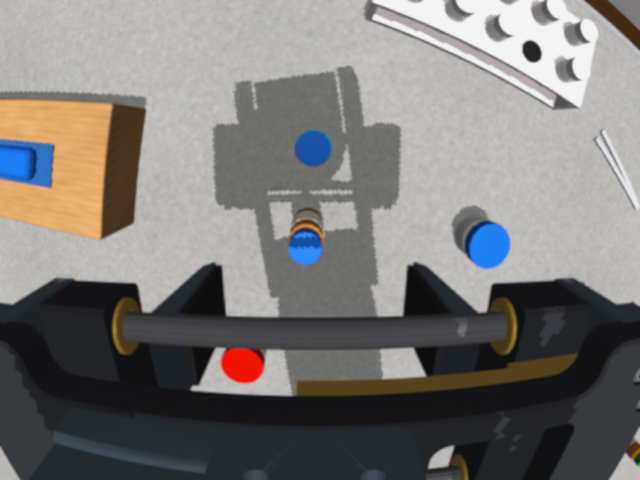

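The amber blue vial is at (307,236) and the turquoise one at (313,148), well clear along tool x. The jars are outside the fingers. I'll grasp.

```bash
python3 -m jog '0 -0.004 0.07 0 0 0;0 -0.006 0.14 0 0 0;0 -0.006 0.2 0 0 0;0 -0.006 0.24 0 0 0;0 -0.006 0.268 0 0 0;0 -0.006 0.282 0 0 0;0 -0.006 0.287 0 0 0;0 -0.006 0.287 0 0 0;0 -0.006 0.287 0 0 0' && python3 -m jog '0 0 0 0 0 0;0 0 0 0 0 0;0 0 0 0 0 0;0 0 0 0 0 0;0 0 0 0 0 0;0 0 0 0 0 0;0 0 0 0 0 0;0 0 0 0 0 0;0 0 0 0 0 0;0 0 0 0 0 0;0 0 0 0 0 0;0 0 0 0 0 0' -1 15 && python3 -m jog '0 0 -0.03 0 0 0;0 0 -0.08 0 0 0;0 0 -0.15 0 0 0;0 0 -0.22 0 0 0;0 0 -0.26 0 0 0;0 0 -0.27 0 0 0;0 0 -0.27 0 0 0;0 0 -0.27 0 0 0' && python3 -c "
from h import *
row((479,-111,194))"
```

```text
time_s: 21.12
ee_pos: [587.0, 358.5, 61.0]
ee_rot: [-179.8, 0.2, 22.2]
force: [0.5, 0.4, 0.2]
gripper_width: 91.2
time_s: 22.12
ee_pos: [587.0, 358.6, 61.0]
ee_rot: [-179.8, 0.2, 22.2]
force: [0.1, 0.3, 0.5]
gripper_width: 27.4
time_s: 22.78
ee_pos: [586.9, 357.9, 194.4]
ee_rot: [-179.8, 0.4, 22.2]
force: [0.5, 0.1, -1.1]
gripper_width: 27.9
row to [ 479 -111  194] [-0.554  0.786  0.002]
turn [-0.002  0.004 -0.001] t 22.7833 pos [586.9 357.9 194.4] F [ 0.5  0.1 -1.1] w 27.9
```

```bash
python3 -m jog '-0.02 0.03 0 0 0 0;-0.06 0.085 0 0 0 0;-0.1 0.142 0 0 0 0;-0.145 0.206 0 0 0 0;-0.19 0.27 0 0 0 0;-0.235 0.333 0 0 0 0;-0.28 0.397 0 0 0 0;-0.325 0.461 0 0 0 0;-0.37 0.525 0 0 0 0;-0.415 0.589 0 0 0 0;-0.46 0.653 0 0 0 0;-0.5 0.71 0 0 0 0;-0.53 0.752 0 0 0 0;-0.548 0.777 0 0 0 0;-0.554 0.786 0 0 0 0;-0.554 0.786 0 0 0 0;-0.554 0.786 0 0 0 0' && python3 -c "
from h import *
look('w9',('cup_blue',0),('vial_blue_mid',180),('cup_red',0))
row((479,-111,66))"
```

```text
time_s: 24.2
ee_pos: [478.7, -110.1, 193.7]
ee_rot: [-179.7, 0.4, 22.2]
force: [0.6, 0.4, -0.1]
gripper_width: 27.3
cup_blue 0.75 [320. 304.] mid-> [ 401.7 -146.6    0. ]
cup_blue 0.74 [316. 223.] mid-> [ 477.  -111.1    0. ]
cup_red 0.86 [375.  88.] mid-> [ 615.2 -113.3    0. ]
cup_red 0.51 [455. 297.] mid-> [ 459.5 -277.2    0. ]
row to [ 479 -111   66] [0.    0.003 0.257]
turn [-0.002  0.004 -0.   ] t 24.4 pos [ 479.3 -109.7  194.6] F [-0.4 -0.  -0.2] w 27.7
```

View pics/w9.png

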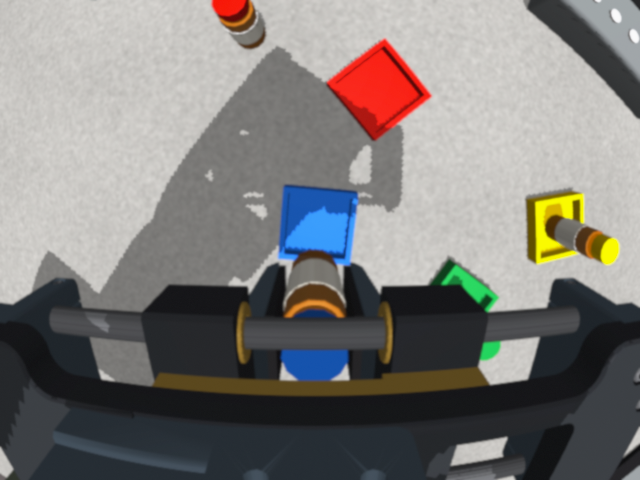

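The blue vial hangs upright in the jaws at (315,310) over the blue cup (318,224). The yellow and green vials are standing in their cups. I'll lower and release.

```bash
python3 -m jog '0 0.002 0.05 0 0 0;0 0.002 0.11 0 0 0;0 0.002 0.165 0 0 0;0 0.002 0.205 0 0 0;0 0.002 0.23 0 0 0;0 0.002 0.24 0 0 0;0 0.002 0.246 0 0 0;0 0.002 0.25 0 0 0;0 0.002 0.253 0 0 0;0 0.002 0.256 0 0 0;0 0.002 0.258 0 0 0;0 0.002 0.258 0 0 0;0 0.002 0.258 0 0 0;0 0.002 0.258 0 0 0' && python3 -m jog '0 0 0 0 0 0;0 0 0 0 0 0;0 0 0 0 0 0;0 0 0 0 0 0;0 0 0 0 0 0;0 0 0 0 0 0;0 0 0 0 0 0;0 0 0 0 0 0' 1 && python3 -m jog '0 0 -0.03 0 0 0;0 0 -0.09 0 0 0;0 0 -0.16 0 0 0;0 0 -0.22 0 0 0;0 0 -0.26 0 0 0;0 0 -0.28 0 0 0;0 0 -0.28 0 0 0;0 0 -0.28 0 0 0' && python3 -c "
from h import *
look('w10',('vial_blue_mid',52.5),('cup_blue',0),('vial_red_mid',47.5))
row((620,10,204))"
```

```text
time_s: 25.57
ee_pos: [479.0, -110.6, 66.0]
ee_rot: [-179.8, 0.3, 22.3]
force: [-0.4, 0.2, 0.6]
gripper_width: 27.6
time_s: 26.23
ee_pos: [479.0, -110.6, 65.9]
ee_rot: [-179.8, 0.3, 22.3]
force: [0.3, -0.0, 1.0]
gripper_width: 78.3
time_s: 26.9
ee_pos: [479.5, -110.6, 205.3]
ee_rot: [-179.8, 0.4, 22.3]
force: [-0.0, -0.5, -0.4]
gripper_width: 91.2
vial_blue_mid 0.63 [319. 233.] mid-> [ 479.7 -113.6   52.5]
cup_blue 0.9 [315. 223.] mid-> [ 475.7 -111.9    0. ]
row to [620  10 204] [ 0.352 -0.116 -0.002]
turn [-0.003  0.005 -0.   ] t 27.1 pos [ 479.  -110.4  204.2] F [ 0.2 -0.4 -0.3] w 91.2
```

View pics/w10.png

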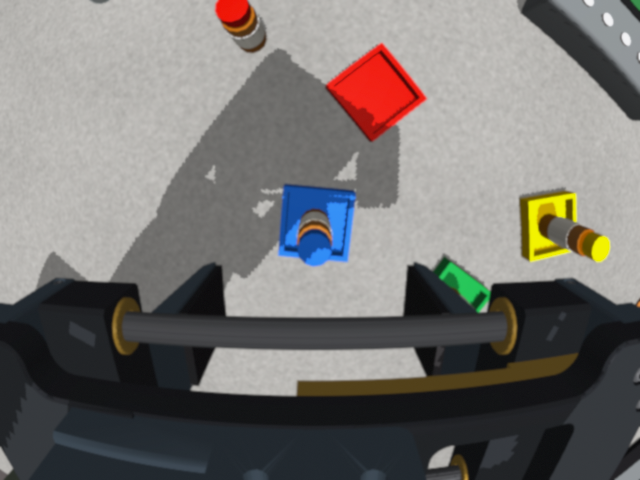

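The blue vial stands in the blue cup at (316,235). Red is last.

```bash
python3 -m jog '0.03 -0.01 0 0 0 0;0.09 -0.03 0 0 0 0;0.16 -0.053 0 0 0 0;0.23 -0.076 0 0 0 0;0.29 -0.096 0 0 0 0;0.335 -0.11 0 0 0 0;0.352 -0.116 0 -0.003 0.005 0;0.352 -0.116 0 -0.003 0.005 0;0.352 -0.116 0 -0.003 0.005 0;0.352 -0.116 0 -0.003 0.005 0' && python3 -c "
from h import *
look('w11',('vial_red_mid',47.5))
row((620,10,59))"
```

```text
time_s: 27.93
ee_pos: [618.6, 9.1, 202.6]
ee_rot: [-180.0, 0.2, 22.3]
force: [-0.5, 0.7, 0.0]
gripper_width: 91.0
vial_red_mid 0.58 [313. 230.] mid-> [619.5  11.1  47.5]
row to [620  10  59] [ 0.003 -0.001  0.288]
turn [-0.     0.001 -0.001] t 28.0333 pos [618.8   9.  203.2] F [ 0.3 -0.8 -0.1] w 91.3
```

```bash
python3 -m jog '0.002 -0.002 0.07 0 0 0;0.002 -0.002 0.14 0 0 0;0.002 -0.002 0.2 0 0 0;0.002 -0.002 0.24 0 0 0;0.002 -0.002 0.268 0 0 0;0.002 -0.002 0.282 0 0 0;0.002 -0.002 0.287 0 0 0;0.002 -0.002 0.287 0 0 0;0.002 -0.002 0.287 0 0 0' && python3 -m jog '0 0 0 0 0 0;0 0 0 0 0 0;0 0 0 0 0 0;0 0 0 0 0 0;0 0 0 0 0 0;0 0 0 0 0 0;0 0 0 0 0 0;0 0 0 0 0 0;0 0 0 0 0 0;0 0 0 0 0 0;0 0 0 0 0 0;0 0 0 0 0 0' -1 15 && python3 -m jog '0 0 -0.03 0 0 0;0 0 -0.08 0 0 0;0 0 -0.15 0 0 0;0 0 -0.22 0 0 0;0 0 -0.26 0 0 0;0 0 -0.27 0 0 0;0 0 -0.27 0 0 0;0 0 -0.27 0 0 0' && python3 -c "
from h import *
row((615,-115,194))"
```

```text
time_s: 28.78
ee_pos: [619.9, 10.0, 60.9]
ee_rot: [180.0, -0.0, 22.2]
force: [-0.3, 0.8, 0.6]
gripper_width: 91.4
time_s: 29.78
ee_pos: [619.9, 10.0, 60.9]
ee_rot: [180.0, -0.0, 22.2]
force: [-0.5, 0.7, -0.1]
gripper_width: 27.6
time_s: 30.45
ee_pos: [618.9, 10.0, 194.4]
ee_rot: [-180.0, 0.1, 22.2]
force: [-0.6, 0.2, -0.8]
gripper_width: 27.7
row to [ 615 -115  194] [-0.102  0.229  0.001]
turn [-0.     0.001 -0.001] t 30.45 pos [618.9  10.  194.4] F [-0.6  0.2 -0.8] w 27.7
```

```bash
python3 -m jog '-0.013 0.03 0 0 0 0;-0.04 0.09 0 0 0 0;-0.067 0.15 0 0 0 0;-0.09 0.2 0 0 0 0;-0.1 0.225 0 0 0 0;-0.102 0.229 0 0 0 0;-0.102 0.229 0 0 0 0;-0.102 0.229 0 0 0 0' && python3 -c "
from h import *
look('w12',('cup_red',0),('vial_red_mid',180))
row((615,-115,66))"
```

```text
time_s: 31.12
ee_pos: [614.7, -114.0, 193.5]
ee_rot: [-179.9, 0.2, 22.2]
force: [0.4, 0.5, -0.1]
gripper_width: 27.7
cup_red 0.93 [315. 221.] mid-> [ 616.  -113.8    0. ]
vial_red_mid 0.77 [311. 302.] mid-> [ 613.6 -112.7  180. ]
row to [ 615 -115   66] [-0.     0.003  0.257]
turn [-0.001  0.001 -0.   ] t 31.2667 pos [ 615.  -113.8  194.3] F [-0.3 -0.1  0.2] w 27.6
```

```bash
python3 -m jog '0 0.001 0.05 0 0 0;0 0.001 0.11 0 0 0;0 0.001 0.165 0 0 0;0 0.001 0.205 0 0 0;0 0.001 0.23 0 0 0;0 0.001 0.24 0 0 0;0 0.001 0.246 0 0 0;0 0.001 0.25 0 0 0;0 0.001 0.253 0 0 0;0 0.001 0.256 0 0 0;0 0.001 0.258 0 0 0;0 0.001 0.258 0 0 0;0 0.001 0.258 0 0 0;0 0.001 0.258 0 0 0' && python3 -m jog '0 0 0 0 0 0;0 0 0 0 0 0;0 0 0 0 0 0;0 0 0 0 0 0;0 0 0 0 0 0;0 0 0 0 0 0;0 0 0 0 0 0;0 0 0 0 0 0' 1 && python3 -m jog '0 0 -0.03 0 0 0;0 0 -0.09 0 0 0;0 0 -0.16 0 0 0;0 0 -0.22 0 0 0;0 0 -0.26 0 0 0;0 0 -0.28 0 0 0;0 0 -0.28 0 0 0;0 0 -0.28 0 0 0' && python3 -c "
from h import *
look('w13',('vial_red_mid',52.5),('cup_red',0))
cv2.imwrite('pics/scene1.png',grab_frame('scene')[:,:,::-1])
for q in ['jar_blue_mid','jar_red_mid']: print(q,[(round(d['confidence'],2),np.round(d['location'])) for d in tip_of(q,'scene')])
a=cv2.imread('pics/scene1.png');b=cv2.imread('pics/w13.png')
cv2.imwrite('pics/fin.png',cv2.resize(np.hstack([a,b]),(800,300),interpolation=cv2.INTER_AREA))
row()"
```

```text
time_s: 32.43
ee_pos: [615.4, -114.3, 65.9]
ee_rot: [-180.0, 0.0, 22.3]
force: [-0.3, 0.4, 1.4]
gripper_width: 27.5
time_s: 33.1
ee_pos: [615.3, -114.3, 65.9]
ee_rot: [-180.0, 0.1, 22.3]
force: [-0.5, 0.1, -0.6]
gripper_width: 78.0
time_s: 33.77
ee_pos: [615.0, -114.2, 205.1]
ee_rot: [-179.9, 0.1, 22.3]
force: [0.3, -0.0, -1.1]
gripper_width: 91.2
vial_red_mid 0.95 [314. 233.] mid-> [ 614.2 -113.9   52.5]
cup_red 0.56 [316. 220.] mid-> [ 615.6 -114.9    0. ]
jar_blue_mid [(0.6, array([417., 238.]))]
jar_red_mid [(0.64, array([247., 278.])), (0.63, array([399., 150.]))]
turn [-0.001  0.002 -0.   ] t 34.0667 pos [ 615.  -114.2  204.4] F [0.  0.2 0.1] w 91.5
```

View pics/fin.png

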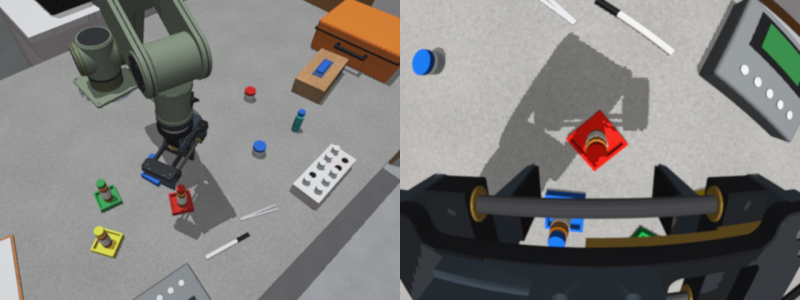

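All four vials stand upright in their cups: G(105,192), Y(103,238) and R(181,197) in the scene half, B(562,230) in the wrist half. The jars are at their starting pixels, and the arm is clear at z 204.

```bash
python3 -c "
from workcell import *
job_done()"
```

```text
the job is handed in; nothing more can be done
```

I stood the four amber vials in the cups of their own colour, in the order green, yellow, blue, red, and handed the job in at about 34 s of the 112 s allowed. Each was set down to within about a millimetre of the cup floor or in light contact (at most about 4 N), then released before I took the next. I left the turquoise look-alike alone.

**Last checks:**
- **Placing:** wrist views after each release show every vial upright in its cup, within about 5 mm of the cup centre.
- **Jars:** both are within about 2 pixels of where they started in the scene camera.
- **Robot:** the gripper is open and clear, 204 mm up.

**What disagreed:**
- **Wrong detections:** the networks gave a few, such as a second "cup_blue" on the held vial's cap. I rejected these against the pictures.
- **Blue vial position:** the first two-camera fix on it had a 7 mm residual, so I used the wrist camera's position for that grasp.
- **Cup heights:** the two-camera heights for the blue and red cups came out 11–15 mm too high. The wrist camera agreed on where they stood to about 2 mm.

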